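# Bring the hanging medium bottle to rest over the open culture jar

### The job

Take the red pull handle of the rail carriage, draw the hanging medium bottle out of its blue parking clip, bring it along the rail until its nozzle is over the middle of the open jar, and steady it by moving the carriage until it has hung still there for at least four seconds; then let go of the handle and leave the bottle hanging still over the jar. Bottle, bail and nozzle are sterile: do not touch them, do not let the bottle swing wildly, and do not push the jar or the other things on the bench about.

Things in the scene. Friction and masses are not known exactly. Their poses are not given: they have to be found in the camera images.
- stand: Aluminium rail stand fixed on the bench: two 30 mm uprights (at y = -0.44 and +0.44 of its frame) and a level 25 mm square rail along its y axis, centre 680 mm above the bench. Origin on the bench under the middle of the rail; x axis level, square to the rail, pointing away from the robot; place and yaw vary.
- carriage (a joint): Travel of the grey carriage along the rail, m: 0 when parked (at y = -0.24 of the stand), growing towards the stand's +y, end stops at -0.02 and +0.56. It weighs 0.6 kg and stays where it is left (sliding friction about 1.5 N, plus 1.5 N per m/s).
- handle (a point): Centre of the red grip of the carriage's pull handle, 290 mm above the bench: a bar 80 mm long (along the stand's x), 22 mm wide (y), 24 mm high, free all round; pinch it from above across its width. It lies at stand x = -0.16, nearer the robot than the rail, on a 14 mm steel rod rigid with the carriage that comes down at stand x = -0.04.
- bottle: White bottle with green band, 80 mm across, 160 mm long, upside down in a wire bail, blue cap and 16 mm steel stem below; sterile. Bail and bottle are one rigid pendulum on the carriage's hook pin (along the stand's x, 640 mm above the bench, at stand x = 0.05). Bottle 0.6 kg (0.45 to 0.78), bail 0.08 kg. Origin 330 mm below the pin, near its centre of mass; z up along it, x along the pin.
- nozzle (a point): Tip of the nozzle, 520 mm below the hook pin; 120 mm above the bench when plumb. The bottle swings only along the rail, nearly without friction: left alone, a swing takes over half a minute to die out. Period about 1.17 s (as a string pendulum 0.34 m long).
- clip (a point): Blue spring parking clip, 176 mm above the bench, on a bracket from the -y upright; the point is the axis of the parked stem. Its two leaves open towards the stand's +y. Drawing the carriage to +y tilts the bottle back (nozzle left behind) until the stem snaps out, at about 0.8 N or 0.15 to 0.3 rad; then the bottle swings freely.
- jar: The open glass jar, 80 mm across with a 64 mm mouth, seated with a yellow ring round its foot in a loose white foam block 120 x 120 x 32 mm; 0.5 kg. It stands under the path of the nozzle. Origin under the centre of the block.
- mouth (a point): Centre of the open jar's mouth, 92 mm above the bench (28 mm below the plumb nozzle).
- lamp: Bystander: amber glass spirit lamp with brass collar and orange cap, 76 mm across, 80 mm high. Origin under its centre.
- dishes: Bystander: stack of three clear petri dishes with white lids, 92 mm across, 42 mm high. Origin under its centre.
- capped_jar: Bystander: closed glass jar with a green lid, 72 mm across, 95 mm high. Origin under its centre.
Not all that is in view belongs to the job. Of the things that look like the jar, take the one that is farthest to the robot's right at the start.

How it is judged:
On the way, in this order (a step that is already met when the one before it is completed fails the run):
1. the stem is out of the parking clip: nozzle more than 60 mm (level) from the clip (horizontal distance between nozzle and clip above 0.06 m), for 0.05 s.
2. the nozzle stays within 20 mm (level) of the middle of the jar's mouth for 4 s (horizontal distance between nozzle and mouth below 0.02 m), for 4 s.
At the end, for the whole second after the job is handed in: The handle is released, and the nozzle hangs within 20 mm (level) of the middle of the jar's mouth, the bottle swinging at less than 0.25 rad/s and the carriage standing (under 0.03 m/s), the jar upright (horizontal distance between nozzle and mouth below 0.02 m and angular speed of bottle below 0.25 rad/s and velocity of joint carriage between -0.03 and 0.03 m/s and angle between jar's own z axis and vertical below 0.1 rad); the robot touches nothing.
It fails at once if the robot touches the sterile bottle or its bail (contact force between any of the arm, the fingers and bottle above 0.5 N).
It fails at once if the bottle swings wildly (more than 0.7 rad from plumb) (angle between bottle's own z axis and vertical above 0.7 rad).
It fails at once if the jar is pushed more than 20 mm (distance of jar from where it was at the start of the episode above 0.02 m).
It fails at once if a bystander is pushed more than 30 mm (distance of any of lamp, dishes, capped_jar from where it was at the start of the episode above 0.03 m).
It also fails if it takes over 48 s, if anything falls off the work surface, if the arm or the gripper's body presses on something with over 40 N, if the wrist force passes 120 N, or if a joint passes its speed limit or range.

### The arm

A 6-joint arm with a two-finger parallel gripper is mounted at the origin on the work surface. World frame = base frame: x ahead of the robot, y to its left, z up, the work surface at z = 0. Lengths are in m, angles in rad, forces in N, time in s.
With the tool pointing down it reaches from about 0.35 to 0.85 m from the base axis. Payload 8.1 kg.
Tool frame: the origin (TCP) lies on the centre line of the jaws, within the pads' length; the fingertips stand robot.tips_ahead ahead of it and the grasp point (between the pads) lies 6 mm ahead of it (robot.tips_ahead is the distance from the TCP to the fingertips, in m); z points along the fingers, y is the line along which they close (so a half turn about z gives the same grasp; the last joint's range is limited). The gripper opens to 93 mm and grips with 3 to 60 N. Pads are 15 mm wide; open, the fingers measure 128 mm over their backs; the gripper's body (75 mm by 188 mm) begins 65 mm behind the grasp point.
Start: joints at [-1.25, 0.13, 1.488, -0, 1.523, -0.085], TCP at [0.237, -0.551, 0.244] pointing down, gripper open.
Joint ranges: [-2.96, 2.96], [-0.89, 2.26], [0.02, 2.5], [-1.34, 4.48], [0, 2.73], [-2.66, 2.66]. Speed limits (rad/s): [2.39, 2.39, 2.79, 3.14, 3.14, 3.14].

### API

Orientations are given as a rotation vector (axis times angle).
In Python, from plant import robot gives the robot as it stands.
- The arm moves only by the tool apply_moves, never from a script. Its arguments are lists of equal length, an entry for each row: "delta_pos": the shift along the tool's x, y, z in cm, a list of three; "twist": the turn about the tool's z in rad. A call has 1 to 8 rows; each row shifts and turns the commanded pose from where the row before left it, along the tool's axes as they then stand; what a row does not reach is not made up. A row lasts 1/8 s, in which the tool goes at most 62.5 mm and 10.7 degrees, less where a joint would pass 70% of its speed; a pose out of reach is approached as far as the arm can. A call with a gripper value outside its range is refused whole. "gripper" is the finger opening in cm, from 0 to 9.3, set as the call begins (left out, the last holds). The fingers move at their own pace and stop on an object; "squeeze" is the grip in N (left out, the last holds). Time passes only in rows, so rows that do not move let the fingers close. It gives the time, the measured TCP pose, the force, the opening and the grip force at its end, in the units of the state.
- robot.read_state(): the state, without advancing time (a new reading comes with each control period).
- robot.read_camera(name): name is "scene" or "top" or "wrist"; returns a dict with "frame" (384x512x3 uint8, red, green, blue), "vertical_fov" (degrees; the focal length in pixels is half the picture's height over the tangent of half this angle, whatever the lens; pixels are square), "cx", "cy" (the principal point, pixels), "k1" (the pictures are not rectified: a ray, as slopes to the right and down, at radius r is drawn at 1 + k1 r^2 times it, then the intrinsics apply), "R" (3x3) and "t" (3): a world point X has camera coordinates R X + t. Camera axes: x right, y down, z forward; pixel columns grow to the right and rows downward; lengths in m; the calibration is good to about 2 mm. A picture is of the moment at which its call begins. There is no depth.
- robot.close_job(): hands the job in; it is judged then, once.
The state is a dict: "t": time; "q": joint angles; "dq": joint speeds; "joint_torque": joint torques, N m; "tool_pos": TCP position; "orientation": TCP orientation; "force": force on the tool from outside, world axes, zero at the start; "wrist_torque": the same for the moment, N m; "opening": finger opening in m; "gripper_force": force on a finger pad.
Only numpy, scipy, OpenCV 4.12 (cv2) and the standard library are available. Lean on these libraries where they do the work, as an engineer would, in place of code of your own. Each camera call takes 0.05 s, during which the arm holds its last target. There are 200 camera calls.

## Working session

There is one attempt and no reset: what is moved stays moved. The work goes in short steps, Python scripts to look and compute and a tool call to move; the robot and the scene stay as the last step left them, time stands still between calls to the robot, and variables do not carry over. Pictures are saved under pics/ and viewed, at most 10 in all, crops included, and the job is handed in when it is done.

Besides the shell and the picture viewer there is one more tool, called as name(argument=value, ...), one argument or row to a line, values as JSON. apply_moves: Moves the arm, as the interface text tells. Its arguments: {"type":"object","properties":{"delta_pos":{"type":"array"},"twist":{"type":"array"},"gripper":{"type":"number"},"squeeze":{"type":"number"}},"required":["delta_pos","twist"]}

```bash
ls; mkdir -p pics; cat > h.py <<'E'
import numpy as np, cv2
from plant import robot
def K(c):
    f=c["frame"].shape[0]/2/np.tan(np.radians(c["vertical_fov"])/2); return f
def ray(c,u,v):
    f=K(c); x=(u-c["cx"])/f; y=(v-c["cy"])/f
    a,b=x,y
    for _ in range(30):
        s=1+c["k1"]*(a*a+b*b); a,b=x/s,y/s
    R=np.array(c["R"]); o=-R.T@np.array(c["t"]); d=R.T@np.array([a,b,1.]); return o,d/np.linalg.norm(d)
def plane(c,u,v,z):
    o,d=ray(c,u,v); return o+d*(z-o[2])/d[2]
def proj(c,X):
    p=np.array(c["R"])@np.array(X)+np.array(c["t"]); a,b=p[:2]/p[2]; s=1+c["k1"]*(a*a+b*b); f=K(c)
    return np.array([c["cx"]+f*a*s,c["cy"]+f*b*s])
def tri(rs):
    A=np.zeros((3,3));B=np.zeros(3)
    for o,d in rs:
        P=np.eye(3)-np.outer(d,d);A+=P;B+=P@o
    X=np.linalg.solve(A,B); return X,[np.linalg.norm((np.eye(3)-np.outer(d,d))@(X-o)) for o,d in rs]
def hsv(c): return cv2.cvtColor(c["frame"],cv2.COLOR_RGB2HSV)
def blobs(m,mina=30):
    n,l,s,ce=cv2.connectedComponentsWithStats(m.astype(np.uint8)); return [(s[i].tolist(),ce[i].round(1).tolist()) for i in range(1,n) if s[i,4]>=mina]
E
cat > look.py <<'E'
from h import *
import pickle
C={n:robot.read_camera(n) for n in("scene","top")}
pickle.dump(C,open("c0.pkl","wb"))
for n,c in C.items():
    cv2.imwrite(f"pics/{n}0.png",cv2.cvtColor(cv2.resize(c["frame"],(800,600)),cv2.COLOR_RGB2BGR))
    R=np.array(c["R"]); print(n,(-R.T@c["t"]).round(3),R[2].round(2),K(c),c["k1"])
    H=hsv(c);h,s,v=H[...,0],H[...,1],H[...,2]
    for nm,m in dict(red=((h<6)|(h>174))&(s>150)&(v>80),blue=(h>100)&(h<125)&(s>120)&(v>60),yellow=(h>22)&(h<35)&(s>120)&(v>100),green=(h>40)&(h<85)&(s>80)&(v>50)).items(): print(nm,blobs(m,20))
st=robot.read_state(); print(st["tool_pos"],st["orientation"],robot.tips_ahead)
E
python3 look.py
```

```text
pics
scene [ 1.18  -0.096  1.112] [-0.55  0.14 -0.82] 402.2430761347184 -0.09697387774459643
red [([131, 21, 6, 13, 54], [133.4, 26.8]), ([141, 148, 6, 6, 23], [143.8, 150.0]), ([139, 154, 10, 18, 118], [142.9, 163.3])]
blue [([140, 244, 28, 19, 151], [154.0, 255.1])]
yellow [([265, 155, 26, 14, 41], [275.5, 164.4]), ([249, 249, 32, 21, 85], [263.9, 262.0]), ([326, 257, 31, 26, 82], [338.7, 274.5])]
green [([320, 1, 16, 11, 133], [327.3, 6.4]), ([303, 3, 16, 11, 146], [310.2, 8.0]), ([286, 5, 15, 11, 142], [293.0, 10.0]), ([268, 7, 16, 11, 146], [275.2, 11.9]), ([93, 29, 17, 12, 169], [101.2, 34.5]), ([73, 32, 18, 13, 178], [81.6, 37.5]), ([54, 35, 17, 13, 173], [61.9, 40.7]), ([34, 38, 18, 13, 177], [42.4, 43.9]), ([308, 179, 20, 18, 275], [317.7, 187.3]), ([134, 223, 34, 27, 359], [153.2, 239.8])]
top [0.448 0.04  1.349] [ 0.1   0.03 -0.99] 406.22748220598936 -0.00024610900882850823
red [([364, 200, 9, 31, 264], [367.9, 215.4])]
blue []
yellow [([182, 124, 28, 19, 86], [197.8, 135.9]), ([245, 143, 29, 26, 109], [259.7, 159.2]), ([205, 246, 29, 30, 129], [222.5, 258.5])]
green [([348, 131, 26, 22, 164], [356.6, 144.2]), ([182, 195, 21, 20, 327], [192.1, 204.2])]
[ 0.23672361 -0.55081055  0.24268777] [-3.07550177e+00 -6.32762093e-01  3.21612417e-04] 0.025
```

View pics/scene0.png

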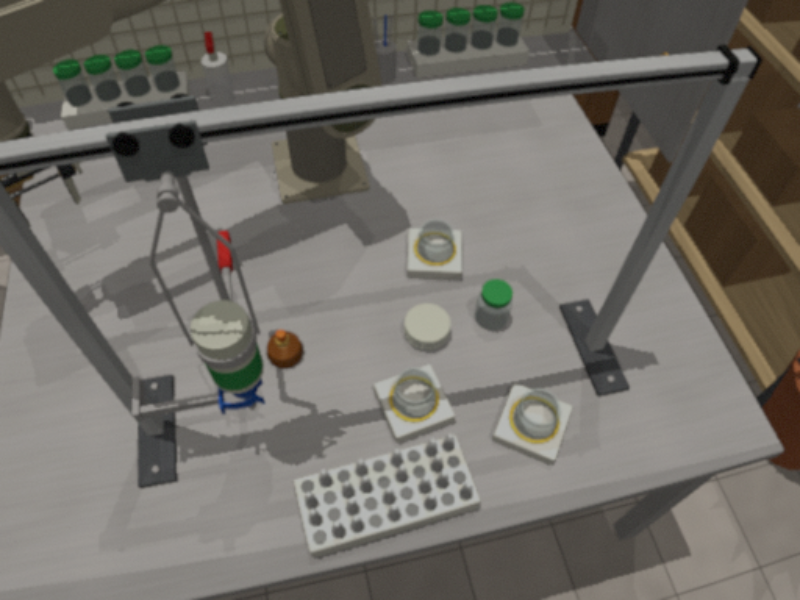

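View pics/top0.png

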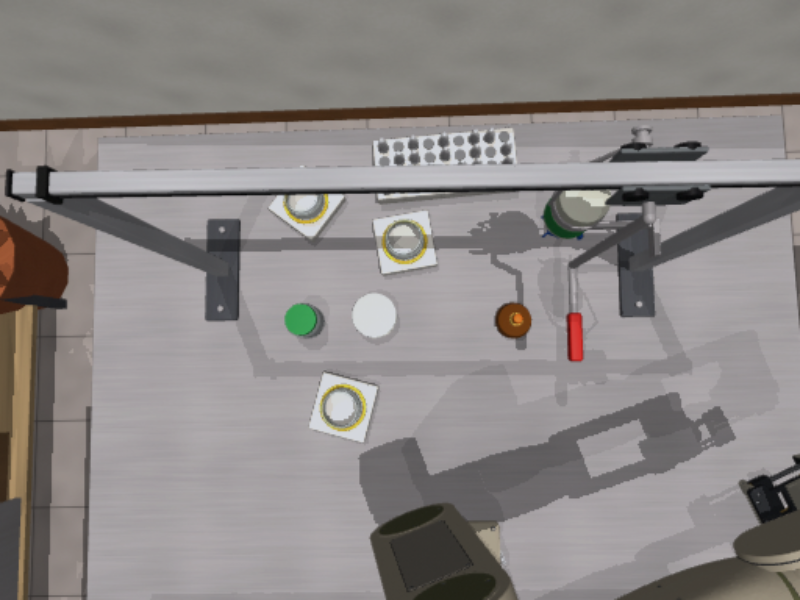

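Candidates for the jar, in top0.png (800x600) pixels, are (306,200), (404,240) and (343,407). In scene0.png they are (537,415), (415,398) and (437,245). Image right in the top view is the robot's right (-y), so the jar at top (404,240) / scene (415,398) fits, and it also lies under the nozzle's path. The red grip is at top (575,337). The lamp is at (514,320), close to the handle's path.

```bash
cat > meas.py <<'E'
from h import *
import pickle
C=pickle.load(open("c0.pkl","rb"))
def ycent(c,box):
    x,y,w,hh=box;H=hsv(c);h,s,v=H[...,0],H[...,1],H[...,2]
    m=((h>20)&(h<36)&(s>80)&(v>80)); M=np.zeros_like(m);M[y-3:y+hh+3,x-3:x+w+3]=1
    p=np.argwhere(m&M.astype(bool))[:,::-1].astype(np.float32)
    hull=cv2.convexHull(p); return cv2.fitEllipse(hull)
S,T=C["scene"],C["top"]
for nm,bs,bt in [("A",(249,249,32,21),(245,143,29,26)),("B",(326,257,31,26),(182,124,28,19)),("C",(265,155,26,14),(205,246,29,30))]:
    es,et=ycent(S,bs),ycent(T,bt)
    print(nm,es[0],et[0],tri([ray(S,*es[0]),ray(T,*et[0])]),plane(S,*es[0],.034)[:2],plane(T,*et[0],.034)[:2])
# handle
def red(c,box):
    x,y,w,hh=box;H=hsv(c);h,s,v=H[...,0],H[...,1],H[...,2]
    m=((h<6)|(h>174))&(s>130)&(v>60); M=np.zeros_like(m);M[y-3:y+hh+3,x-3:x+w+3]=1
    p=np.argwhere(m&M.astype(bool))[:,::-1].astype(np.float32); return cv2.minAreaRect(p)
rs,rt=red(S,(139,148,10,24)),red(T,(364,200,9,31)); print(rs,rt)
print("handle",tri([ray(S,*rs[0]),ray(T,*rt[0])]),plane(T,*rt[0],.30))
def ends(r):
    b=cv2.boxPoints(r); e=sorted([(np.linalg.norm(b[i]-b[(i+1)%4]),i) for i in range(4)])[:2]
    return [(b[i]+b[(i+1)%4])/2 for _,i in e]
print("ends",[plane(T,*e,.30).round(4) for e in ends(rt)])
# rail edges in top: near (robot side) edge, top face z .6925
g=cv2.cvtColor(T["frame"],cv2.COLOR_RGB2GRAY)
ph=[];pl=[]
for u in list(range(60,180,8))+list(range(240,385,8)):
    col=g[95:140,u].astype(int); d=np.diff(col); k=d.argmax(); kk=k+3+d[k+3:k+20].argmin()
    ph.append((u,95+k+1));pl.append((u,95+kk+1))
for n,q in(("far",ph),("near",pl)):
    P=np.array([plane(T,*x,.6925)[:2] for x in q]); vx,vy,x0,y0=cv2.fitLine(P.astype(np.float32),cv2.DIST_HUBER,0,.01,.01).ravel(); print(n,vx,vy,x0,y0,np.abs((P-[x0,y0])@[-vy,vx]).max())
print("blue",[plane(S,154,255.1,.176)])
for n,X in(("green",(192.1,204.2)),("dish",(239,201)),("lamp",(329,205))): print(n,plane(T,*X,.06))
a=cv2.resize(S["frame"][130:310,120:370],(500,360),interpolation=cv2.INTER_CUBIC)
b=cv2.resize(T["frame"][110:290,170:400],(460,360)[:2],interpolation=cv2.INTER_CUBIC)
cv2.imwrite("pics/crop.png",cv2.cvtColor(np.hstack([a,b])[:, :],cv2.COLOR_RGB2BGR)[:,:] if a.shape[1]+b.shape[1]<=800 else cv2.cvtColor(cv2.resize(np.hstack([a,b]),(800,300)),cv2.COLOR_RGB2BGR))
E
python3 meas.py
```

```text
A (264.4322509765625, 255.60537719726562) (258.5498046875, 154.26332092285156) (array([0.69058014, 0.06993236, 0.03306777]), [np.float64(3.972029290932952e-05), np.float64(3.972029290935207e-05)]) [0.6909963  0.06974974] [0.69041679 0.06994991]
B (341.41290283203125, 268.47393798828125) (195.3321075439453, 129.90548706054688) (array([0.77953713, 0.27922863, 0.02874203]), [np.float64(0.00045717324141273465), np.float64(0.0004571732414126639)]) [0.78155705 0.27787121] [0.77807639 0.27782835]
C (277.9220275878906, 159.2076873779297) (218.97552490234375, 260.4119873046875) (array([0.34901887, 0.20419792, 0.03545049]), [np.float64(0.00026976464784180286), np.float64(0.0002697646478418841)]) [0.3478633 0.2043322] [0.34896504 0.20464524]
((142.89231872558594, 160.13845825195312), (24.80694580078125, 8.6824312210083), 82.87498474121094) ((367.5, 215.0), (30.0, 9.0), 90.0)
handle (array([ 0.47635726, -0.21295112,  0.29633512]), [np.float64(0.0007714601912359139), np.float64(0.0007714601912359152)]) [ 0.47633379 -0.21128493  0.3       ]
ends [array([ 0.5147, -0.2131,  0.3   ]), array([ 0.4382, -0.2094,  0.3   ])]
far 0.015203204 0.9998844 0.6204667 0.041249875 0.04135710636646157
near 0.0018083602 0.9999984 0.61072487 0.14996596 0.041622224464446744
blue [array([ 0.69244487, -0.22732797,  0.176     ])]
green [0.52994633 0.28523425 0.06      ]
dish [0.53658026 0.13499367 0.06      ]
lamp [ 0.51707745 -0.14961365  0.06      ]
```

View pics/crop.png

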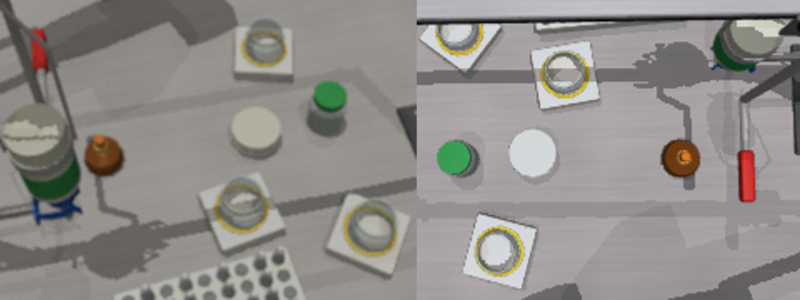

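The crop confirms the target. The rightmost open jar, with the yellow ring in its tilted foam block, is at crop (243,200) in the left half and (565,75) in the right half. That puts it at about (0.691, 0.070). The grip is at about (0.476, -0.212, 0.293).

apply_moves(
  delta_pos=[
    [0,0,-4],
    [0,0,-5],
    [0,0,-5],
    [2.6,-3.8,0],
    [2.6,-3.8,0],
    [2.6,-3.8,0],
    [2.6,-3.8,0],
    [2.6,-3.8,0],
  ],
  twist=[0.14,0.14,0.14,0,0,0,0,0],
  gripper=6,
  squeeze=30,
)

```text
t: 1.1
tool_pos: [0.3701, -0.3617, 0.3832]
orientation: [-3.141, 0.022, 0.001]
force: [0.3, 0.0, 0.8]
opening: 0.06
gripper_force: 0.0
```

apply_moves(
  delta_pos=[
    [2.5,-3.8,0],
    [2.5,-3.8,0],
    [2.5,-3.8,0],
    [2.5,-3.8,0],
    [0,0,0],
  ],
  twist=[0,0,0,0,0],
)

```text
t: 1.72
tool_pos: [0.4728, -0.2101, 0.3831]
orientation: [-3.141, 0.016, 0.001]
force: [-0.5, -0.4, 0.6]
opening: 0.0598
gripper_force: 0.0
```

```bash
cat > rail.py <<'E'
from h import *
import pickle
T=pickle.load(open("c0.pkl","rb"))["top"]
g=T["frame"].astype(int).sum(2)/3
q=[]
for u in list(range(45,180,6))+list(range(200,350,6)):
    col=g[100:135,u]; m=(np.abs(np.gradient(col))<25)
    # bright plateau of the rail top
    b=col>155; 
    n,l,s,c=cv2.connectedComponentsWithStats(b.astype(np.uint8)[:,None]); 
    if n>1:
        k=1+s[1:,4].argmax()
        if 6<s[k,4]<16: q.append((u,100+c[k][1]))
P=np.array([plane(T,*x,.6925)[:2] for x in q]);print(len(P))
l=cv2.fitLine(P.astype(np.float32),cv2.DIST_HUBER,0,.002,.001).ravel();print(l, np.median(np.abs((P-l[2:])@[-l[1],l[0]])))
w=robot.read_camera("wrist");cv2.imwrite("pics/w1.png",cv2.cvtColor(w["frame"],cv2.COLOR_RGB2BGR))
H=hsv(w);h,s,v=H[...,0],H[...,1],H[...,2]
m=((h<6)|(h>174))&(s>130)&(v>60); m[:]=m
bl=blobs(m,100);print(bl)
for b,c in bl: print(plane(w,*c,.302), cv2.minAreaRect(np.argwhere(m)[:,::-1].astype(np.float32)))
st=robot.read_state();print(st["t"],st["tool_pos"],st["orientation"])
E
python3 rail.py
```

```text
21
[0.01424713 0.9998985  0.6408618  0.16776022] 0.00018880360521802508
[([242, 149, 28, 101, 2702], [255.3, 199.0])]
[ 0.4791672  -0.21347518  0.302     ] ((255.49996948242188, 198.99996948242188), (99.99998474121094, 26.999996185302734), 90.0)
1.775 [ 0.47205121 -0.21150232  0.3831383 ] [-3.14126381e+00  1.78712258e-02  1.43927011e-03]
```

View pics/w1.png

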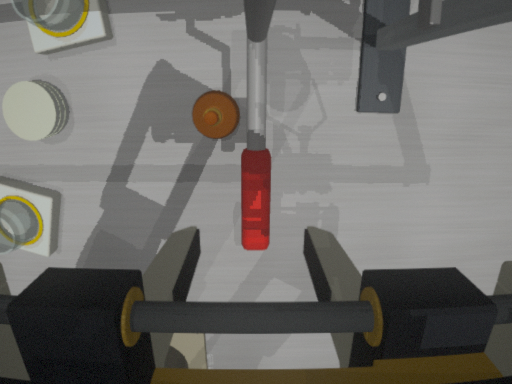

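The wrist picture shows the red grip centred between the open fingers, at pixel (255,199). Next I go down and close on it.

apply_moves(
  delta_pos=[
    [0.1,0.15,2],
    [0.1,0,2.2],
    [0,0,2.2],
    [0,0,2.2],
    [0,0,0],
  ],
  twist=[0,0,0,0,0],
)

```text
t: 2.4
tool_pos: [0.4717, -0.2145, 0.2941]
orientation: [-3.139, 0.025, 0.008]
force: [-0.4, 0.8, 0.1]
opening: 0.0599
gripper_force: 0.0
```

apply_moves(
  delta_pos=[
    [0,0,0],
    [0,0,0],
    [0,0,0],
    [0,0,0],
    [0,0,0],
  ],
  twist=[0,0,0,0,0],
  gripper=1.2,
)

```text
t: 3.02
tool_pos: [0.4739, -0.214, 0.298]
orientation: [3.141, -0.022, 0.001]
force: [-0.5, 0.4, 2.0]
opening: 0.0216
gripper_force: 30.0
```

```bash
cat > trk.py <<'E'
from h import *
import pickle,sys
n=int(sys.argv[1]);D=[]
for i in range(n):
    t=robot.read_state()["t"]; c=robot.read_camera("scene"); st=robot.read_state(); D.append((t,c,st["tool_pos"]))
pickle.dump(D,open(sys.argv[2],"wb"))
f=lambda H:(H[...,0]>40)&(H[...,0]<85)&(H[...,1]>80)&(H[...,2]>50)
for t,c,p in D:
    m=f(hsv(c)); b=[x for x in blobs(m,60) if x[1][1]>150]; H=hsv(c)
    bb=blobs((H[...,0]>100)&(H[...,0]<125)&(H[...,1]>120)&(H[...,2]>60),20)
    print(round(t,3),[(x[1],x[0][4]) for x in b],[(x[1],x[0][4]) for x in bb],np.round(p,4))
cv2.imwrite(sys.argv[2]+".png",cv2.cvtColor(cv2.resize(D[-1][1]["frame"],(800,600)),cv2.COLOR_RGB2BGR))
E
python3 trk.py 1 p1
```

```text
3.025 [([317.8, 187.3], 274), ([153.2, 239.8], 361)] [([154.2, 255.1], 154)] [ 0.4739 -0.214   0.298 ]
```

apply_moves(
  delta_pos=[
    [0,-0.5,0],
    [0,-1,0],
    [0,-1,0],
    [0,-1,0],
    [0,-1,0],
    [0,-1,0],
    [0,-0.5,0],
  ],
  twist=[0,0,0,0,0,0,0],
)

```text
t: 3.95
tool_pos: [0.4748, -0.1533, 0.298]
orientation: [3.141, -0.021, 0.001]
force: [0.7, -1.3, 4.7]
opening: 0.022
gripper_force: 30.0
```

```bash
python3 trk.py 3 p2
```

```text
3.95 [([317.7, 187.3], 273), ([157.2, 239.0], 358)] [([151.9, 255.0], 153)] [ 0.4748 -0.1528  0.298 ]
4.0 [([317.7, 187.4], 275), ([157.3, 238.9], 356)] [([151.9, 255.0], 150)] [ 0.4748 -0.153   0.298 ]
4.05 [([317.7, 187.4], 278), ([157.2, 239.0], 356)] [([152.0, 255.0], 155)] [ 0.4747 -0.1531  0.298 ]
```

apply_moves(
  delta_pos=[
    [0,-0.5,0],
    [0,-0.5,0],
    [0,-0.5,0],
    [0,-0.5,0],
  ],
  twist=[0,0,0,0],
)

```text
t: 4.6
tool_pos: [0.475, -0.1338, 0.298]
orientation: [3.141, -0.022, 0.001]
force: [1.2, -2.2, 5.8]
opening: 0.0216
gripper_force: 30.0
```

```bash
python3 trk.py 2 p3
```

```text
4.6 [([317.7, 187.4], 275), ([158.1, 238.3], 357)] [([151.7, 254.5], 161)] [ 0.475  -0.1332  0.298 ]
4.65 [([317.7, 187.4], 274), ([157.9, 238.2], 356)] [([151.7, 254.4], 155)] [ 0.475  -0.1332  0.298 ]
```

apply_moves(
  delta_pos=[
    [0,-0.5,0],
    [0,-0.5,0],
    [0,-0.5,0],
    [0,-0.5,0],
  ],
  twist=[0,0,0,0],
)

```text
t: 5.2
tool_pos: [0.4753, -0.1138, 0.298]
orientation: [3.141, -0.022, 0.001]
force: [2.4, -3.1, 5.9]
opening: 0.0216
gripper_force: 30.0
```

```bash
python3 trk.py 3 p4
```

```text
5.2 [([317.7, 187.4], 275), ([159.6, 237.2], 365)] [([151.9, 254.1], 167)] [ 0.4753 -0.1132  0.298 ]
5.25 [([317.8, 187.3], 274), ([159.8, 237.0], 365)] [([151.8, 254.0], 167)] [ 0.4753 -0.1133  0.298 ]
5.3 [([317.7, 187.4], 276), ([159.8, 237.1], 368)] [([152.0, 253.9], 168)] [ 0.4753 -0.1133  0.298 ]
```

apply_moves(
  delta_pos=[
    [0,-0.5,0],
    [0,-0.5,0],
    [0,-0.5,0],
    [0,-0.5,0],
  ],
  twist=[0,0,0,0],
)

```text
t: 5.85
tool_pos: [0.4756, -0.0939, 0.298]
orientation: [3.141, -0.022, 0.001]
force: [1.3, -2.9, 4.6]
opening: 0.0218
gripper_force: 30.0
```

```bash
python3 trk.py 3 p5
```

```text
5.85 [([317.8, 187.4], 276), ([161.6, 235.8], 380)] [([152.2, 253.5], 183)] [ 0.4756 -0.0933  0.298 ]
5.9 [([317.8, 187.4], 275), ([161.5, 235.8], 379)] [([152.1, 253.4], 186)] [ 0.4756 -0.0933  0.298 ]
5.95 [([317.7, 187.4], 275), ([161.7, 235.8], 380)] [([152.2, 253.4], 185)] [ 0.4756 -0.0933  0.298 ]
```

apply_moves(
  delta_pos=[
    [0,-0.5,0],
    [0,-0.5,0],
    [0,-0.5,0],
  ],
  twist=[0,0,0],
)

```text
t: 6.38
tool_pos: [0.4758, -0.0789, 0.298]
orientation: [3.141, -0.022, 0.001]
force: [1.5, -2.4, 6.5]
opening: 0.0221
gripper_force: 30.0
```

```bash
python3 trk.py 3 p6
```

```text
6.375 [([317.8, 187.4], 276), ([163.9, 234.7], 382)] [([152.7, 252.9], 185)] [ 0.4758 -0.0784  0.298 ]
6.425 [([317.7, 187.4], 274), ([164.2, 234.6], 392)] [([152.7, 252.6], 191)] [ 0.4758 -0.0783  0.298 ]
6.475 [([317.7, 187.3], 273), ([164.5, 234.6], 384)] [([152.9, 252.6], 189)] [ 0.4758 -0.0783  0.298 ]
```

apply_moves(
  delta_pos=[
    [0,-0.5,0],
    [0,-0.5,0],
  ],
  twist=[0,0],
)

```text
t: 6.78
tool_pos: [0.4759, -0.069, 0.298]
orientation: [3.141, -0.023, 0.001]
force: [0.6, -2.4, 5.5]
opening: 0.0219
gripper_force: 30.0
```

```bash
python3 trk.py 4 p7
```

```text
6.775 [([317.7, 187.4], 275), ([169.6, 233.8], 382)] [([154.8, 251.5], 222)] [ 0.4759 -0.0684  0.298 ]
6.825 [([317.7, 187.3], 273), ([175.1, 233.6], 368)] [([155.7, 251.2], 229)] [ 0.4759 -0.0684  0.298 ]
6.875 [([317.7, 187.4], 275), ([183.4, 233.1], 355)] [([152.6, 252.0], 195), ([182.3, 245.6], 31)] [ 0.4759 -0.0684  0.298 ]
6.925 [([317.7, 187.4], 276), ([193.3, 232.0], 353)] [([152.7, 252.0], 190), ([194.2, 244.6], 28)] [ 0.4759 -0.0684  0.298 ]
```

```bash
cat > ang.py <<'E'
from h import *
import pickle,sys
from scipy.optimize import curve_fit
e=np.array([.0142,.9999,0]);nrm=np.array([.9999,-.0142,0])
OFF=.035
def bandpt(c):
    H=hsv(c);m=(H[...,0]>40)&(H[...,0]<85)&(H[...,1]>80)&(H[...,2]>50)
    b=[x for x in blobs(m,100) if x[1][1]>205]
    if not b: return None
    x=max(b,key=lambda q:q[0][4])[1]
    o,d=ray(c,*x); P0=np.array([.6862,-.2165,0])+nrm*OFF
    X=o+d*((P0-o)@nrm)/(d@nrm); return (X-np.array([.6862,-.2165,0]))@e,X[2]   # along rail from parked pin, height
def carr(tp): return (np.array(tp)-np.array([.4739,-.2140,0.298]))@e
B0=bandpt(pickle.load(open("c0.pkl","rb"))["scene"])
def angle(c,s):
    y,z=bandpt(c); return np.arctan2(y-B0[0]-s,.64-z)
if __name__=="__main__":
    n=int(sys.argv[1]);D=[]
    for f in sys.argv[3:]: D+=pickle.load(open(f,"rb"))
    N=[]
    for i in range(n):
        t=robot.read_state()["t"]; c=robot.read_camera("scene"); N.append((t,c,robot.read_state()["tool_pos"]))
    pickle.dump(N,open(sys.argv[2],"wb")); D+=N
    t=np.array([d[0] for d in D]);s=np.array([carr(d[2]) for d in D]);a=np.array([angle(d[1],x) for d,x in zip(D,s)])
    t1=robot.read_state()["t"]
    w0=2*np.pi/1.17
    fn=lambda t,A,B,w,c:A*np.cos(w*(t-t1))+B*np.sin(w*(t-t1))+c
    p,_=curve_fit(fn,t,a,[.1,.1,w0,0])
    if abs(2*np.pi/p[2]-1.17)>.06: fn2=lambda t,A,B,c:fn(t,A,B,w0,c); q,_=curve_fit(fn2,t,a,[.1,.1,0]);p=np.array([q[0],q[1],w0,q[2]]);print("fixed w")
    r=a-fn(t,*p)
    print("B0",B0,"z",bandpt(D[-1][1])[1],"t1",t1,"s",s[-1],"carriage s")
    print(np.c_[t,a].round(3)[-28:].ravel().tolist())
    print("theta",p[0],"rate",p[1]*p[2],"amp",np.hypot(*p[:2]),"T",2*np.pi/p[2],"c",p[3],"rms",r.std())
E
python3 ang.py 24 p8
```

```text
B0 (np.float64(0.009698335870440231), np.float64(0.3051840012334335)) z 0.30393925099021557 t1 8.175 s 0.14548417191485835 carriage s
[6.975, -0.082, 7.025, 0.002, 7.075, 0.083, 7.125, 0.152, 7.175, 0.209, 7.225, 0.244, 7.275, 0.262, 7.325, 0.257, 7.375, 0.231, 7.425, 0.188, 7.475, 0.127, 7.525, 0.053, 7.575, -0.026, 7.625, -0.108, 7.675, -0.185, 7.725, -0.245, 7.775, -0.29, 7.825, -0.317, 7.875, -0.317, 7.925, -0.298, 7.975, -0.259, 8.025, -0.201, 8.075, -0.137, 8.125, -0.061]
theta 0.05145813191444634 rate 1.5887389158640108 amp 0.29192102942194414 T 1.1364186187814032 c -0.027852500695773327 rms 0.0021400287278790712
```

```bash
cat > plan.py <<'E'
import numpy as np,sys
from scipy.optimize import minimize
# theta0 rate0 T D(cm) N lag
th,ra,T,D=map(float,sys.argv[1:5]);N=int(sys.argv[5]);lag=.02;dt=.125
w=2*np.pi/T;k=w*w/9.81
tau=lag+dt*np.arange(N+1)
def phasor(d):  # end phasor z=theta - i*rate/w referred to t=0
    v=np.r_[0,d,0]/100/dt; dv=np.diff(v)
    return th-1j*ra/w + np.sum((1j*k*dv/w)*np.exp(-1j*w*tau))   # rate change -k dv
# z(t)=z0 e^{iwt}; theta=Re, rate=-w Im
def traj(d):
    v=np.r_[0,d,0]/100/dt; dv=np.diff(v);o=[]
    for t in np.arange(0,tau[-1],.02): 
        z=th-1j*ra/w+np.sum(((1j*k*dv/w)*np.exp(-1j*w*tau))[tau<=t]); o.append((z*np.exp(1j*w*t)).real)
    return np.array(o)
f=lambda d:np.sum(np.diff(np.r_[0,d,0])**2)
c=[dict(type="eq",fun=lambda d:d.sum()-D),dict(type="eq",fun=lambda d:50*np.array([phasor(d).real,phasor(d).imag]))]
r=minimize(f,np.full(N,D/N),constraints=c,bounds=[(-5,5)]*N,options=dict(maxiter=500))
d=r.x.round(1); print(r.success,d.tolist(),"sum",d.sum(),"resid amp",abs(phasor(d)),"unrounded",abs(phasor(r.x)),"theta range",traj(d).min(),traj(d).max())
E
for n in 8 12 16; do python3 plan.py 0.0515 1.589 1.136 14.1 $n; done
```

```text
True [3.2, 4.2, 3.6, 2.0, 0.6, -0.1, 0.1, 0.5] sum 14.1 resid amp 0.0020886933670045205 unrounded 5.508287703983156e-10 theta range -0.00220116791343917 0.1502840421491552
True [1.4, 2.3, 2.5, 1.9, 0.9, 0.1, -0.3, 0.0, 0.7, 1.5, 1.7, 1.2] sum 13.899999999999997 resid amp 0.0014773144641422955 unrounded 7.393742029780638e-12 theta range -0.1294273938608758 0.2147698590408943
True [0.9, 1.5, 1.5, 1.0, 0.3, -0.2, -0.2, 0.3, 1.0, 1.8, 2.2, 2.1, 1.5, 0.7, -0.0, -0.3] sum 14.1 resid amp 0.0028319086818105075 unrounded 1.55192894574612e-11 theta range -0.17385108853598732 0.2401324526323057
```

apply_moves(
  delta_pos=[
    [0,-3.2,0],
    [0,-4.2,0],
    [0,-3.6,0],
    [0,-2.0,0],
    [0,-0.6,0],
    [0,0.1,0],
    [0,-0.1,0],
    [0,-0.5,0],
  ],
  twist=[0,0,0,0,0,0,0,0],
)

```text
t: 9.18
tool_pos: [0.4779, 0.0714, 0.298]
orientation: [3.141, -0.023, 0.001]
force: [3.3, -1.0, 6.1]
opening: 0.0219
gripper_force: 30.0
```

```bash
python3 ang.py 22 p9
```

```text
B0 (np.float64(0.009698335870440231), np.float64(0.3051840012334335)) z 0.30496479513854435 t1 10.275 s 0.28588384812688694 carriage s
[9.175, -0.064, 9.225, -0.083, 9.275, -0.099, 9.325, -0.111, 9.375, -0.121, 9.425, -0.127, 9.475, -0.128, 9.525, -0.126, 9.575, -0.117, 9.625, -0.107, 9.675, -0.092, 9.725, -0.076, 9.775, -0.057, 9.825, -0.041, 9.875, -0.029, 9.925, -0.021, 9.975, -0.012, 10.025, -0.009, 10.075, -0.01, 10.125, -0.013, 10.175, -0.022, 10.225, -0.034]
theta 0.016625455658763666 rate -0.31755349517644044 amp 0.06037390984581783 T 1.1483860294837978 c -0.06740976572981824 rms 0.0015454971882592108
```

```bash
cat > pos.py <<'E'
import ang,pickle,numpy as np,sys
from h import *
ang.OFF=float(0)
c0=pickle.load(open("c0.pkl","rb"))["scene"]
b=ang.bandpt(c0);print("parked",b)
J=(np.array([.6905,.0699,0])-np.array([.6862,-.2165,0]))@ang.e
for f in sys.argv[1:]:
    D=pickle.load(open(f,"rb"))
    t=np.array([d[0] for d in D]);y=np.array([ang.bandpt(d[1])[0] for d in D]);w=2*np.pi/1.14
    A=np.c_[np.cos(w*t),np.sin(w*t),np.ones_like(t)];x=np.linalg.lstsq(A,y,rcond=None)[0]
    s=ang.carr(D[-1][2]);print(f,"equil y",x[2],"s",s,"diff",x[2]-s,"jar",J,"D needed",J-x[2])
E
python3 pos.py p8 p9
python3 - <<'E'
import pickle,cv2
D=pickle.load(open("p9","rb"));c=D[-1][1]["frame"][150:330,130:370]
cv2.imwrite("pics/n1.png",cv2.cvtColor(cv2.resize(c,(800,600),interpolation=cv2.INTER_CUBIC),cv2.COLOR_RGB2BGR))
E
```

```text
parked (np.float64(0.0006913294523847255), np.float64(0.2434248682628286))
p8 equil y 0.14714427623551088 s 0.14548417191485835 diff 0.0016601043206525279 jar 0.28643241999999997 D needed 0.1392881437644891
p9 equil y 0.28419366395820905 s 0.28588384812688694 diff -0.0016901841686778885 jar 0.28643241999999997 D needed 0.0022387560417909125
```

View pics/n1.png

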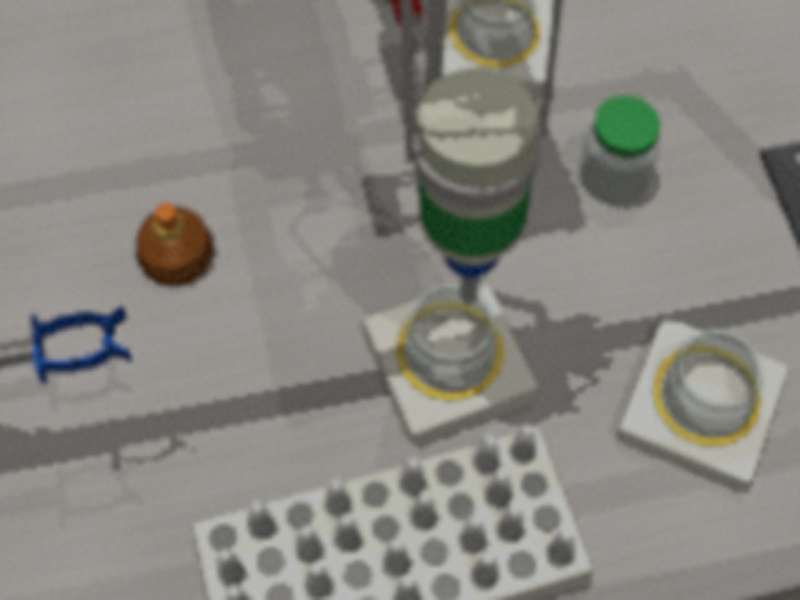

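The crop shows the empty blue clip at (80,340) and the stem tip at about (470,290), just over the chosen jar at (450,340). The remaining offset is about 1 to 2 mm. Next I cancel the leftover swing.

```bash
for n in 6 7 8; do python3 plan.py 0.0166 -0.3176 1.14 0.1 $n; done
```

```text
True [0.7, -0.1, -1.0, -0.8, 0.2, 1.0] sum -2.220446049250313e-16 resid amp 0.0009140143605536223 unrounded 8.386845546164627e-11 theta range -0.06400273366071366 0.029024567606195272
True [0.3, -0.1, -0.6, -0.6, -0.1, 0.5, 0.7] sum 0.09999999999999987 resid amp 0.0009871654418830802 unrounded 3.8752120007818057e-13 theta range -0.057221832911996555 0.024184212254311888
True [0.0, -0.2, -0.4, -0.4, -0.2, 0.2, 0.5, 0.5] sum 0.0 resid amp 0.0024637796989818448 unrounded 4.787676030003088e-11 theta range -0.05056150427633634 0.024045983782414418
```

apply_moves(
  delta_pos=[
    [0,-0.3,0],
    [0,0.1,0],
    [0,0.6,0],
    [0,0.6,0],
    [0,0.1,0],
    [0,-0.5,0],
    [0,-0.7,0],
  ],
  twist=[0,0,0,0,0,0,0],
)

```text
t: 11.15
tool_pos: [0.478, 0.0723, 0.298]
orientation: [3.141, -0.024, 0.001]
force: [2.5, -0.9, 5.8]
opening: 0.022
gripper_force: 30.0
```

```bash
python3 ang.py 22 p10; python3 pos.py p10
```

```text
B0 (np.float64(0.009698335870440231), np.float64(0.3051840012334335)) z 0.30581666367143345 t1 12.25 s 0.2869249265780158 carriage s
[11.15, -0.078, 11.2, -0.077, 11.25, -0.073, 11.3, -0.068, 11.35, -0.065, 11.4, -0.06, 11.45, -0.059, 11.5, -0.055, 11.55, -0.052, 11.6, -0.051, 11.65, -0.052, 11.7, -0.052, 11.75, -0.056, 11.8, -0.058, 11.85, -0.061, 11.9, -0.065, 11.95, -0.07, 12.0, -0.072, 12.05, -0.077, 12.1, -0.079, 12.15, -0.08, 12.2, -0.08]
theta -0.013801763943526614 rate 0.024784834833236485 amp 0.014516140433323235 T 1.1402182067239508 c -0.06586602084744891 rms 0.0008155599873788111
parked (np.float64(0.0006913294523847255), np.float64(0.2434248682628286))
p10 equil y 0.28589155872771643 s 0.2869249265780158 diff -0.0010333678502993937 jar 0.28643241999999997 D needed 0.0005408612722835326
```

```bash
for n in 4 5 6; do python3 plan.py -0.0138 0.0248 1.14 0.0 $n; done
```

```text
True [-0.4, 0.0, 0.2, 0.1] sum -0.1 resid amp 0.0024866081264899257 unrounded 2.6232739848659317e-13 theta range -0.0138 0.0093424031033472
True [-0.3, -0.0, 0.2, 0.2, -0.1] sum 2.7755575615628914e-17 resid amp 0.0024019147986364974 unrounded 7.245401602158865e-13 theta range -0.0138 0.007846190172639976
True [-0.2, -0.1, 0.1, 0.2, 0.1, -0.1] sum -2.7755575615628914e-17 resid amp 0.001679588894224734 unrounded 3.934313473402086e-12 theta range -0.0138 0.009900850166468352
```

Next I make a last small correction, then hold still for over 4 s.

apply_moves(
  delta_pos=[
    [0,0.2,0],
    [0,0.1,0],
    [0,-0.1,0],
    [0,-0.2,0],
    [0,-0.1,0],
    [0,0.1,0],
  ],
  twist=[0,0,0,0,0,0],
)

```text
t: 13.0
tool_pos: [0.478, 0.0729, 0.298]
orientation: [-3.141, 0.022, -0.001]
force: [2.6, 0.9, 6.3]
opening: 0.0216
gripper_force: 30.0
```

```bash
python3 ang.py 22 p11|tail -1; python3 pos.py p11
cat > top.py <<'E'
from h import *
c=robot.read_camera("scene");H=hsv(c)
cv2.imwrite("pics/n2.png",cv2.cvtColor(cv2.resize(c["frame"][200:290,220:310],(600,600),interpolation=cv2.INTER_CUBIC),cv2.COLOR_RGB2BGR))
print(proj(c,[.6905,.0699,.120]),proj(c,[.6905,.0699,.092]))
E
python3 top.py
```

```text
theta -0.0023199998331110134 rate 0.0032424929882749107 amp 0.002397281818534899 T 1.17 c -0.06528847498747793 rms 0.000749806565540501
parked (np.float64(0.0006913294523847255), np.float64(0.2434248682628286))
p11 equil y 0.28593773574295966 s 0.2867983248140692 diff -0.0008605890711095299 jar 0.28643241999999997 D needed 0.0004946842570403009
[265.63931945 241.92006494] [265.23269399 246.51318897]
```

View pics/n2.png

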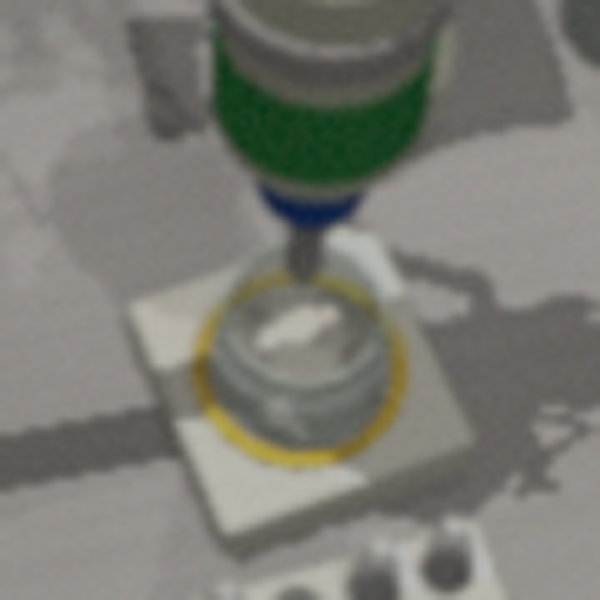

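apply_moves(
  delta_pos=[
    [0,0,0],
    [0,0,0],
    [0,0,0],
    [0,0,0],
    [0,0,0],
    [0,0,0],
    [0,0,0],
    [0,0,0],
  ],
  twist=[0,0,0,0,0,0,0,0],
)

```text
t: 15.15
tool_pos: [0.478, 0.0728, 0.298]
orientation: [-3.141, 0.023, -0.001]
force: [3.0, 0.7, 5.3]
opening: 0.0218
gripper_force: 30.0
```

apply_moves(
  delta_pos=[
    [0,0,0],
    [0,0,0],
    [0,0,0],
    [0,0,0],
    [0,0,0],
    [0,0,0],
    [0,0,0],
    [0,0,0],
  ],
  twist=[0,0,0,0,0,0,0,0],
)

```text
t: 16.15
tool_pos: [0.4779, 0.0728, 0.298]
orientation: [-3.141, 0.023, -0.001]
force: [2.7, 0.6, 5.1]
opening: 0.0215
gripper_force: 30.0
```

apply_moves(
  delta_pos=[
    [0,0,0],
    [0,0,0],
    [0,0,0],
    [0,0,0],
    [0,0,0],
    [0,0,0],
    [0,0,0],
    [0,0,0],
  ],
  twist=[0,0,0,0,0,0,0,0],
)

```text
t: 17.15
tool_pos: [0.4779, 0.0728, 0.298]
orientation: [-3.141, 0.023, -0.001]
force: [2.1, 0.8, 5.4]
opening: 0.0217
gripper_force: 30.0
```

The stem tip is at crop (303,280), which is full-frame (265.5,242.0). The predicted point 120 mm above the jar centre is (265.6,241.9), so it is centred. I hold a little longer, then release.

apply_moves(
  delta_pos=[
    [0,0,0],
    [0,0,0],
    [0,0,0],
    [0,0,0],
    [0,0,0],
    [0,0,0],
  ],
  twist=[0,0,0,0,0,0],
  squeeze=5,
)

```text
t: 17.9
tool_pos: [0.4779, 0.0728, 0.298]
orientation: [-3.141, 0.023, -0.001]
force: [2.8, 1.9, 4.9]
opening: 0.0219
gripper_force: 5.0
```

apply_moves(
  delta_pos=[
    [0,0,0],
    [0,0,0],
    [0,0,0],
    [0,0,0],
  ],
  twist=[0,0,0,0],
  gripper=6,
)

```text
t: 18.4
tool_pos: [0.4776, 0.0728, 0.2973]
orientation: [3.141, -0.022, -0.001]
force: [0.1, 0.1, -0.9]
opening: 0.0568
gripper_force: 0.0
```

apply_moves(
  delta_pos=[
    [0,0,-0.5],
    [0,0,-1.5],
    [0,0,-2],
    [0,0,-2],
    [0,0,-2],
    [0,0,-1],
    [0,0,0],
    [0,0,0],
  ],
  twist=[0,0,0,0,0,0,0,0],
)

```text
t: 19.4
tool_pos: [0.4776, 0.0729, 0.387]
orientation: [3.141, -0.022, -0.002]
force: [0.1, -0.1, -1.0]
opening: 0.06
gripper_force: 0.0
```

```bash
python3 ang.py 22 p12|tail -1; python3 pos.py p12|tail -1
```

```text
theta 0.0030155653936453303 rate -0.009567644689829432 amp 0.003491998569764455 T 1.1563386721178752 c -0.0674955390820458 rms 0.0009876027815823273
p12 equil y 0.28525348452747984 s 0.2868893145954238 diff -0.0016358300679439886 jar 0.28643241999999997 D needed 0.0011789354725201262
```

Released, with the swing amplitude about 3.5 mrad and the position within about 1 mm. Handing in.

```bash
python3 -c "
from plant import robot
print(robot.close_job())"
```

```text
the job is handed in; nothing more can be done
None
```

The job is handed in: the bottle hangs free over the rightmost open jar, nozzle about 1 mm from its middle by camera and swinging about 3.5 mrad, after being held there for over 4 s before I let go of the handle; the judge's verdict was not shown to me.

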